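Set and lock the ledge of a document stand

TASK

The ledge of the sloping document stand has slid down to its bottom stop because its orange cam lever is open. Push the ledge up until its red pointer line is level with the white line on the red index tab, then, holding it up there, squeeze the lever fully shut against the clamp so that the ledge is locked at the tab. Finish still holding: keep the shut lever and the thumb rest opposite pinched in the gripper; do not shift the tab, and leave the notebook and the note pad where they lie.

Things in the scene. Friction and masses are not known exactly. Their poses are not given: they have to be found in the camera images.
- stand: document stand, fixed: white board 280 mm wide, 235 mm long up the slope, rising away from the robot at 25 degrees on a dark wire frame, with a 20 mm slot up its middle. Origin: on the table straight below the middle of the board's lower front edge (that edge is 22 mm above the table); x horizontal, the way the board rises, y to the left, z up.
- ledge (a joint): how far the grey ledge is up the slope, m: 0 at the bottom stop, 0.110 at the top. With the lever open it runs down to 0 by itself unless supported (about 1.8 N along the slope). The ledge is a bar across the board, 248 mm wide, 12 mm thick up the slope, standing 38 mm out from the board's face.
- ledge_grip (a point): place to hold: midway between the thumb rest's face and the shut paddle's outer face (27.5 mm across), 12 mm below the ledge bar's underside, 20 mm out from the board. Axes: x up the slope, y left across the board, z square out of it. It is on the black clamp block (16 mm wide, 53 long, 37 high) under the bar's middle; a finger on each side, just below the bar, can push the bar up the slope.
- thumb_rest: ribbed black pad, 44 x 3.5 x 31 mm, fixed on the right (-y) side of the clamp block. Origin at its centre; axes as ledge_grip. Its outer face is 11.5 mm to the right of the clamp's mid-line, which lies 2 mm to the right of ledge_grip.
- cam_lever (a joint): angle of the cam lever, rad: 0 shut (paddle flat along the clamp's left side), 0.40 widest open. Its axis stands square to the board on the clamp's mid-line, 52 mm below the ledge bar's underside; open, the paddle's upper end stands some 20 mm out to the left. Shutting takes 3 to 8 N there, and the cam then drags the ledge down with up to 20 N: hold it up. Shut, it stays so and locks the ledge.
- lever_paddle: orange finger paddle of the cam lever, 44 mm long, 6.5 mm thick, 30 mm high (5 to 35 mm out from the board). Origin at its centre, 32 mm from the lever's axis; x along the paddle away from the axis, y out of its outer (left) face, z out of the board.
- ledge_pointer (a point): the red pointer line on the right-hand end of the ledge, at mid-thickness of the bar (6 mm above its underside). Axes as ledge_grip, x up the slope.
- tab_point (a point): the white line across the red index tab (14 x 13 mm) that is clipped on the right edge of the board, to be matched by the pointer line. Axes as ledge_grip. The tab sits firmly (4 N to shift it) 45 to 100 mm above the pointer's lowest place.
- notebook_1: teal notebook, 210 x 152 x 16 mm, lying on the table to the right. Origin at the middle of its underside.
- sticky_notes: yellow note pad, 75 x 75 x 23 mm, on the table to the right. Origin at the middle of its underside.

How it is judged (in metres and radians):
On the way, in this order (a step that is already met when the one before it is completed fails the run):
1. the ledge is up at the index tab with the lever still open (x of tab_point in the frame of ledge_pointer between -0.006 and 0.006 m and value of joint cam_lever above 0.15 rad), for 0.1 s.
2. the lever is squeezed shut with the ledge at the tab (x of tab_point in the frame of ledge_pointer between -0.006 and 0.006 m and value of joint cam_lever below 0.05 rad and contact force between the fingers and lever_paddle above 3 N and contact force between the fingers and thumb_rest above 3 N), for 0.3 s.
At the end, for the whole second after the job is handed in: The pointer line is within 6 mm of the tab's line along the slope, the lever is shut (under 0.05 rad), the ledge is at rest, and the fingers still pinch the lever paddle and the thumb rest, each with more than 3 N (all of step 2 and linear speed of thumb_rest below 0.01 m/s); the arm keeps its last pose, push and grip.
It fails at once if the index tab is shifted by more than 4 mm (distance of tab_point from where it was at the start of the episode above 0.004 m).
It fails at once if the teal notebook is moved by more than 20 mm (distance of notebook_1 from where it was at the start of the episode above 0.02 m).
It fails at once if the yellow note pad is moved by more than 20 mm (distance of sticky_notes from where it was at the start of the episode above 0.02 m).
It also fails if it takes over 35 s, if anything falls off the work surface, if the arm or the gripper's body presses on something with over 40 N, if the wrist force passes 120 N, or if a joint passes its speed limit or range.

ROBOT

A 6-joint arm with a two-finger parallel gripper is mounted at the origin on the work surface; the furniture and walls round the work are solid. World frame = base frame: x ahead of the robot, y to its left, z up, the work surface at z = 0. Lengths are in m, angles in degrees, forces in N, time in s.
With the tool pointing down it reaches from about 0.375 to 0.9 m from the base axis. Payload 3.1 kg.
Tool frame: the origin (TCP) lies midway between the tips of the shut fingers; the grasp point (between the pads) lies 19 mm behind it; z points along the fingers, y is the line along which they close (so a half turn about z gives the same grasp; the last joint's range is limited). The gripper opens to 87 mm and grips with 3 to 60 N. Pads are 19 mm wide; open, the fingers measure 117 mm over their backs; the gripper's body (75 mm by 190 mm) begins 51 mm behind the grasp point.
Start: joints at [-74.972, 30.224, 82.088, -0, 67.689, -10.227], TCP at [0.267, -0.565, 0.223] pointing down, gripper open.
Joint ranges: [-176.69, 176.69], [-43.24, 126.21], [12.49, 139.97], [-82, 262], [0, 151.66], [-163.58, 163.58]. Speed limits (degrees/s): [159.86, 159.86, 180, 180, 180, 180].

INTERFACE

Orientations are given as a 3x3 rotation matrix whose columns are the frame's x, y, z axes.
In Python, from rig import bot, capture gives the robot as it stands.
- The arm moves only by the tool hand_motion, called as a command line: name --argument value ..., lists and objects as JSON in quotes. Schema: {"type":"object","properties":{"ticks":{"type":"object","properties":{"moves":{"type":"array","items":{"type":"array","items":{"type":"number"},"minItems":7,"maxItems":7},"minItems":1,"maxItems":20}},"additionalProperties":false,"required":["moves"]},"only":{"type":"string"},"quiet":{"type":"boolean"},"lines":{"type":"string"}},"required":["ticks"],"additionalProperties":false}. ticks is an object whose key "moves" holds a list of rows, 1 to 20 of them, each of 7 numbers: dx, dy, dz in m, then a rotation vector rx, ry, rz in degrees, then the opening from 0.0 (shut) to 1.0 (fully open); each row is the pose to reach, as a shift and turn from the pose commanded when the call began, along the tool's axes at that moment; what a row does not reach only later rows make up. A row lasts 1/10 s, in which the tool goes at most 0.05 m and 8.59 degrees, less where a joint would pass 70% of its speed; a pose out of reach is approached as far as the arm can. The fingers move at their own pace and stop on an object; the grip force is fixed at half the most. Time passes only in rows, so rows that do not move let the fingers close. The tool returns the time, the measured TCP pose, the force, the opening and the grip force at its end. only (a regular expression) keeps the lines of the reply that match it, lines (a string "A,B") keeps lines A to B, and quiet returns only ok. Input that does not fit is refused with a message, and nothing moves.
- bot.read_state(): the state, without advancing time (a new reading comes with each control period).
- capture(name): name is "scene" or "top" or "wrist"; returns a dict with "color" (480x640x3 uint8, red, green, blue), "K" (3x3 intrinsics, pixels), "view" (4x4, takes a point from world to camera coordinates); the wrist camera has in their place "mount" (4x4, takes a point from camera to tool coordinates, whose origin is the TCP and whose axes are the flange's). Camera axes: x right, y up, looking along -z (the intrinsics and any distortion apply to the point x, -y, -z); pixel columns grow to the right and rows downward; lengths in m; the calibration is good to about 2 mm. A picture is of the moment at which its call begins: read the wrist's pose just before it. There is no depth.
- bot.hand_in(): hands the job in; it is judged then, once.
The state is a dict: "time_s": time; "joint_positions": joint angles; "qvel": joint speeds; "tau": joint torques, N m; "position": TCP position; "tcp_rot": TCP orientation; "force": force on the tool from outside, world axes, zero at the start; "moment": the same for the moment, N m; "opening": opening from 0.0 (shut) to 1.0 (fully open); "grasp_force": force on a finger pad.
Only numpy, scipy, OpenCV 4.12 (cv2) and the standard library are available. Lean on these libraries where they do the work, as an engineer would, in place of code of your own. Each camera call takes 0.05 s, during which the arm holds its last target. There are 200 camera calls.

## Working session

There is one attempt and no reset: what is moved stays moved. The work goes in short steps, Python scripts to look and compute and a tool call to move; the robot and the scene stay as the last step left them, time stands still between calls to the robot, and variables do not carry over. Pictures are saved under pics/ and viewed, at most 10 in all, crops included, and the job is handed in when it is done.

```bash
mkdir -p pics; ls
```

Create look.py:
```python
from rig import bot, capture
import cv2, numpy as np, pickle
def shot(n,tag):
    s=bot.read_state(); c=capture(n); c['state']=s
    cv2.imwrite(f'pics/{tag}.png',c['color'][:,:,::-1]); pickle.dump(c,open(f'{tag}.pkl','wb')); return c
```

Run:
```python
from look import *
for n in('scene','top'):
    c=shot(n,n+'0'); print(n,c['K'],c['view'],[k for k in c])
print(c['state'])
```

```text
pics
scene [[491.12236823   0.         320.40880396]
 [  0.         491.12236823 232.91717959]
 [  0.           0.           1.        ]] [[-0.58728216 -0.80931085 -0.01075232  0.07133314]
 [ 0.55889446 -0.41510309  0.71786239 -0.36868456]
 [-0.58543714  0.41557836  0.69610199 -0.8339469 ]
 [ 0.          0.          0.          1.        ]] ['color', 'K', 'view', 'state']
top [[590.53422083   0.         324.31286911]
 [  0.         590.53422083 232.97625085]
 [  0.           0.           1.        ]] [[ 0.028954   -0.99948908  0.01353715 -0.20985792]
 [ 0.9981126   0.02964256  0.0537825  -0.39118812]
 [-0.0541563   0.01195438  0.99846091 -1.24144183]
 [ 0.          0.          0.          1.        ]] ['color', 'K', 'view', 'state']
{'time_s': 0.05, 'joint_positions': array([-7.49705192e+01,  3.02764584e+01,  8.21564898e+01, -1.08987071e-03,
        6.76881206e+01, -1.02244805e+01]), 'qvel': array([ 0.06464541, -0.02685812,  0.02688946,  0.05101376, -0.02931591,
       -0.04848381]), 'tau': array([ 5.49343386e-04, -4.41369259e+01, -1.77341849e+01,  6.37127948e-02,
        5.34720090e-02, -5.41900272e-05]), 'position': array([ 0.26650239, -0.56452894,  0.22159794]), 'tcp_rot': array([[ 9.04422664e-01,  4.26637230e-01, -5.64942595e-04],
       [ 4.26637454e-01, -9.04420442e-01,  2.03620146e-03],
       [ 3.57773722e-04, -2.08261242e-03, -9.99997767e-01]]), 'force': array([-0.32164474,  0.38915182, -0.18696952]), 'moment': array([-0.01320974,  0.04064165,  0.01082176]), 'grasp_force': 0.0, 'opening': 0.9963556957984653}
```

View pics/scene0.png

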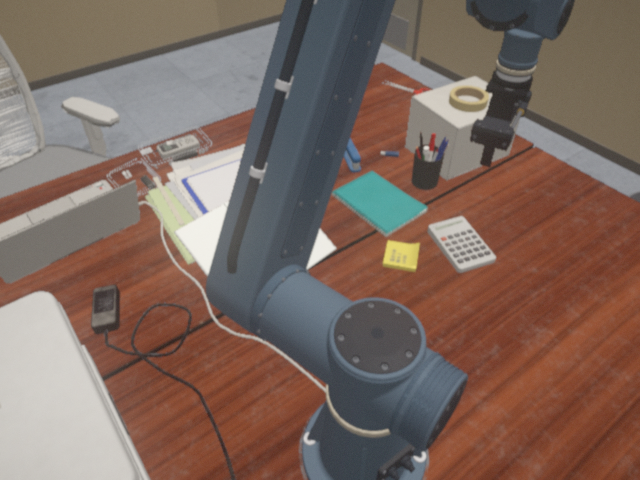

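View pics/top0.png

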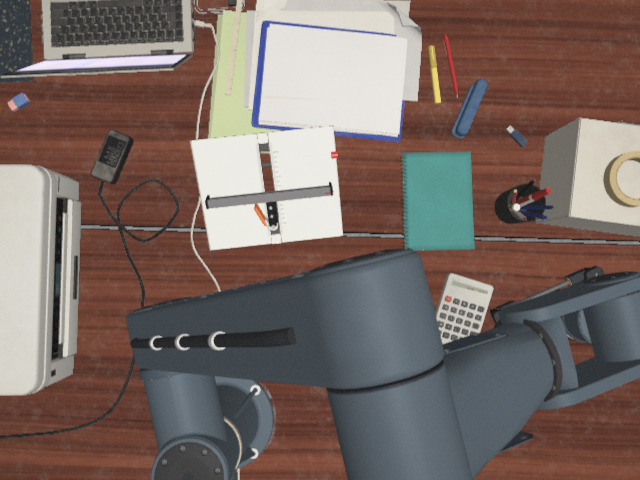

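The top view shows the stand: board corners at about (190,142), (332,127), (343,235), (208,249), tab at (334,155), pointer at (331,189), paddle at (262,215) and clamp at (271,215). The arm hides the stand in the scene view, so I'll use the wrist camera for the second view.

Add to look.py:
```python
S,C=np.sin(np.radians(25)),np.cos(np.radians(25))
def camof(c):
    "world->camera 4x4"
    if 'view' in c: return c['view']
    T=np.eye(4); T[:3,:3]=c['state']['tcp_rot']; T[:3,3]=c['state']['position']
    return np.linalg.inv(T@c['mount'])
def ray(c,uv):
    V=camof(c); K=c['K']; R=V[:3,:3]
    p=np.linalg.solve(K,[*uv,1.]); d=R.T@(p*[1,-1,-1]); return -R.T@V[:3,3], d/np.linalg.norm(d)
def proj(c,X):
    V=camof(c); p=(V[:3,:3]@np.atleast_2d(X).T+V[:3,3:]).T*[1,-1,-1]; q=p@c['K'].T; return q[:,:2]/q[:,2:]
def atz(c,uv,z):
    o,d=ray(c,uv); return o+d*(z-o[2])/d[2]
def tri(obs):
    A=np.zeros((3,3));b=np.zeros(3)
    for c,uv in obs:
        o,d=ray(c,uv);P=np.eye(3)-np.outer(d,d);A+=P;b+=P@o
    X=np.linalg.solve(A,b); return X,[np.linalg.norm(np.cross(X-ray(c,uv)[0],ray(c,uv)[1])) for c,uv in obs]
```

Run:
```python
from look import *
c=pickle.load(open('top0.pkl','rb'))
l=atz(c,(208,249),.022);r=atz(c,(343,235),.022);m=(l+r)/2
print(l,r,m,np.linalg.norm(l-r)); e=(l-r)/np.linalg.norm(l-r); yaw=np.arctan2(-e[0],e[1]);print(np.degrees(yaw))
h=.022+.235*S
print(atz(c,(190,142),h),atz(c,(332,127),h), np.linalg.norm(atz(c,(190,142),h)-l),'expect',.235)
x=np.array([np.cos(yaw),np.sin(yaw),0]);y=np.array([-x[1],x[0],0]);z=np.array([0,0,1])
n=-S*x+C*z;u=C*x+S*z
g=atz(c,(271,213),.09);print('clamp approx',g)
# look pose: tool z=-n, tool y = -y
R=np.c_[u,-y,-n]; s=c['state']; R0=s['tcp_rot']
from scipy.spatial.transform import Rotation as Ro
print('mount',capture('wrist')['mount'])
for R in (np.c_[u,-y,-n],np.c_[-u,y,-n]):
  print(R,Ro.from_matrix(R0.T@R).as_rotvec(degrees=True))
  print('to TCP at 0.2 above m+.1u', R0.T@(m+.07*u+.2*n-s['position']))
```

```text
[0.35575506 0.04464338 0.022     ] [ 0.39353005 -0.2376412   0.022     ] [ 0.37464256 -0.09649891  0.022     ] 0.28480086560700385
7.621973221677808
[0.56080275 0.06958326 0.12131529] [ 0.59921617 -0.20600909  0.12131529] 0.2291944170189425 expect 0.235
clamp approx [ 0.42960735 -0.09008552  0.09      ]
mount [[-1.20849621e-03  9.66026151e-01  2.58441513e-01  7.12461221e-02]
 [ 9.99999216e-01  1.25248553e-03 -5.56609272e-06 -2.26839322e-04]
 [-3.29071246e-04  2.58441304e-01 -9.66026907e-01 -1.61782430e-01]
 [ 0.00000000e+00  0.00000000e+00  0.00000000e+00  1.00000000e+00]]
[[ 0.89830033  0.13263652  0.41888432]
 [ 0.12020951 -0.99116475  0.05605461]
 [ 0.42261826 -0.         -0.90630779]] [-3.96618804 24.79914351 17.32434448]
to TCP at 0.2 above m+.1u [ 0.27739592 -0.38356868 -0.01034885]
[[-0.89830033 -0.13263652  0.41888432]
 [-0.12020951  0.99116475  0.05605461]
 [-0.42261826  0.         -0.90630779]] [ -35.21582329   -5.63215327 -158.86138172]
to TCP at 0.2 above m+.1u [ 0.27739592 -0.38356868 -0.01034885]
```

Run:
```python
from look import *
R0=bot.read_state()['tcp_rot'];p=bot.read_state()['position']
print(R0.T@(np.array([.44,-.1,.29])-p), capture('wrist')['K'])
```

```text
[ 0.35515569 -0.34641289 -0.06752799] [[381.33874514   0.         320.08657824]
 [  0.         381.33874514 239.88857273]
 [  0.           0.           1.        ]]
```

hand_motion --ticks '{"moves":[[0.03,-0.03,-0.03,0,0,2,1],[0.06,-0.06,-0.05,0,0,4,1],[0.09,-0.09,-0.067,0,0,6,1],[0.12,-0.12,-0.067,0,0,8,1],[0.15,-0.15,-0.067,0,0,10,1],[0.18,-0.18,-0.067,0,0,11,1],[0.21,-0.21,-0.067,0,0,12,1],[0.24,-0.24,-0.067,0,0,13,1],[0.27,-0.27,-0.067,0,0,14,1],[0.3,-0.3,-0.067,0,0,15,1],[0.33,-0.325,-0.067,0,0,16,1],[0.355,-0.346,-0.067,0,0,17,1],[0.355,-0.346,-0.067,0,0,17,1],[0.355,-0.346,-0.067,0,0,17,1],[0.355,-0.346,-0.067,0,0,17,1],[0.355,-0.346,-0.067,0,0,17,1],[0.355,-0.346,-0.067,0,0,17,1]]}'

```text
time_s: 1.9
position: [0.4399, -0.1018, 0.2895]
tcp_rot: [[0.99, 0.142, -0.0], [0.142, -0.99, -0.0], [-0.0, 0.0, -1.0]]
force: [-0.4, 0.1, 1.1]
opening: 1.0
grasp_force: 0.0
```

Run:
```python
from look import *
c=shot('wrist','w0');print(c['state']['time_s'],c['state']['position'],c['state']['tcp_rot'],c['state']['joint_positions'])
```

```text
1.9 [ 0.43987384 -0.10182296  0.28952805] [[ 9.89908031e-01  1.41711253e-01 -1.00484606e-04]
 [ 1.41711245e-01 -9.89908034e-01 -8.15375718e-05]
 [-1.11025310e-04  6.64748987e-05 -9.99999992e-01]] [-2.72603941e+01  1.16965294e+01  1.00747394e+02 -7.34625817e-03
  6.75590544e+01  5.45955294e+01]
```

View pics/w0.png

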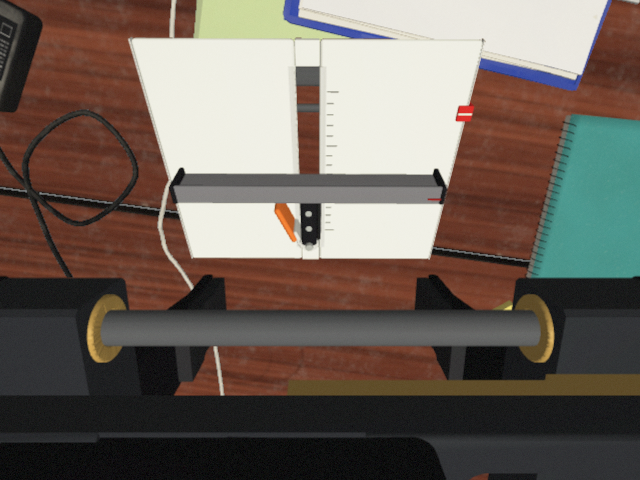

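The board corners are at (192,258), (432,258), (131,39) and (483,40). The tab's white line is at (465,114), the red pointer at (434,199), the clamp at (310,222) and the open paddle at (287,222). I'll fit the stand pose from both views.

Add to look.py:
```python
from scipy.optimize import least_squares
def frame(q):
    x=np.array([np.cos(q[2]),np.sin(q[2]),0]);z=np.array([0,0,1.]);y=np.cross(z,x)
    return np.array([q[0],q[1],.022]),C*x+S*z,y,-S*x+C*z   # o,u,y,n at board lower edge middle
def brd(q,s,y,n):
    o,U,Y,N=frame(q);return o+s*U+y*Y+n*N
def onplane(c,uv,q,n):
    "hit of ray with plane n out of the board -> (s,y)"
    o,U,Y,N=frame(q);a,d=ray(c,uv);X=a+d*(n-(a-o)@N)/(d@N);return np.array([(X-o)@U,(X-o)@Y])
def refine(c,pts):
    g=cv2.cvtColor(c['color'],cv2.COLOR_RGB2GRAY)
    return cv2.cornerSubPix(g,np.float32(pts).reshape(-1,1,2),(4,4),(-1,-1),(3,30,.01)).reshape(-1,2)
CN=[(0,.14),(0,-.14),(.235,.14),(.235,-.14)]
def fit(views):
    def res(q): return np.concatenate([(proj(c,[brd(q,s,y,0) for s,y in CN])-p).ravel() for c,p in views])
    r=least_squares(res,[.375,-.096,.13]);return r.x,r.fun.reshape(-1,4,2)
```

Run:
```python
from look import *
t,w=[pickle.load(open(f+'.pkl','rb')) for f in('top0','w0')]
pt=refine(t,[(208,249),(343,235),(190,142),(332,127)]);pw=refine(w,[(192,258),(432,258),(131,39),(483,40)])
print(pt,pw)
for v in([(t,pt)],[(w,pw)],[(t,pt),(w,pw)]):
    q,f=fit(v);print(q[:2],np.degrees(q[2]),np.round(f,1).tolist())
for i in range(4): print('tri',tri([(t,pt[i]),(w,pw[i])]))
q,_=fit([(w,pw)])
for n in (0,.01,.02,.038): print(n,'tab',onplane(w,(465,114),q,n),'ptr',onplane(w,(434,199),q,n),'clamp bottom',onplane(w,(310,244),q,n))
img=cv2.resize(w['color'][90:270,250:490,::-1],None,fx=3.3,fy=3.3,interpolation=cv2.INTER_CUBIC);cv2.imwrite('pics/w0c.png',img)
```

```text
[[209.67395 249.85551]
 [342.91763 234.1938 ]
 [190.10382 140.25409]
 [333.33163 130.55136]] [[191.32104  257.41156 ]
 [429.24252  258.27374 ]
 [127.533775  38.456696]
 [482.34192   38.576073]]
[ 0.3705965  -0.09748631] 7.348243065243706 [[[-0.2, 0.7], [-0.6, 3.2], [0.5, 0.2], [0.3, -3.8]]]
[ 0.37248431 -0.09903624] 8.059215909888396 [[[0.2, 1.0], [-0.6, 0.2], [-0.8, -0.2], [1.2, -0.2]]]
[ 0.37218353 -0.09873331] 7.93723922101537 [[[0.5, 0.6], [-0.1, 1.8], [0.1, 0.2], [-0.3, -5.2]], [[-0.1, 0.9], [-0.9, 0.6], [-0.7, -0.3], [1.2, 0.6]]]
tri (array([0.35389871, 0.04063816, 0.02124656]), [np.float64(0.0005901817434215954), np.float64(0.000590181743421544)])
tri (array([ 0.39448685, -0.2367032 ,  0.02812959]), [np.float64(0.0006094380531479822), np.float64(0.0006094380531480199)])
tri (array([0.56434098, 0.06993032, 0.11914918]), [np.float64(0.0003420561036074908), np.float64(0.0003420561036071905)])
tri (array([ 0.59807381, -0.20813087,  0.1189413 ]), [np.float64(0.005169842419152767), np.float64(0.005169842419152995)])
0 tab [ 0.17431829 -0.14032491] ptr [ 0.08402596 -0.13018949] clamp bottom [ 0.02239816 -0.00030061]
0.01 tab [ 0.17829842 -0.13643783] ptr [ 0.0907342  -0.12660865] clamp bottom [ 0.03096843 -0.00064425]
0.02 tab [ 0.18227856 -0.13255076] ptr [ 0.09744244 -0.12302781] clamp bottom [ 0.03953871 -0.00098789]
0.038 tab [ 0.1894428  -0.12555403] ptr [ 0.10951728 -0.1165823 ] clamp bottom [ 0.0549652  -0.00160645]
```

View pics/w0c.png

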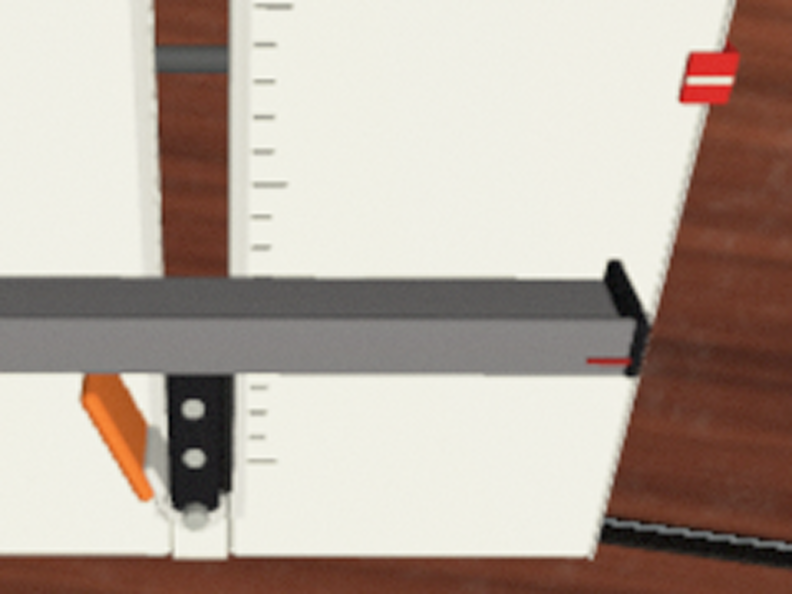

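Add to look.py:
```python
from scipy.spatial.transform import Rotation as Ro
def delta(q,s,y,n,tilt=25):
    "tool-axes move from the present pose to TCP at board coords, tool tilted (deg) from vertical"
    st=bot.read_state();R0=st['tcp_rot'];a=np.radians(tilt);o,U,Y,N=frame(q);x=np.array([Y[1],-Y[0],0]);z=np.array([0,0,1.])
    R=np.c_[np.cos(a)*x+np.sin(a)*z,-Y,np.sin(a)*x-np.cos(a)*z]
    return np.round(R0.T@(brd(q,s,y,n)-st['position']),4),np.round(Ro.from_matrix(R0.T@R).as_rotvec(degrees=True),2)
```

Run:
```python
from look import *
q=[.3722,-.0988,np.radians(7.95)]
print(brd(q,.09,0,.12),delta(q,.09,0,.12),delta(q,.09,0,.12,15))
```

```text
[ 0.40275698 -0.09453269  0.16879258] (array([-0.0357, -0.0124,  0.1207]), array([-0.05, 25.01,  0.2 ])) (array([-0.0357, -0.0124,  0.1207]), array([-0.03, 15.01,  0.2 ]))
```

hand_motion --ticks '{"moves":[[-0.004,-0.0015,0.015,0,3,0,1],[-0.009,-0.003,0.03,0,6,0,1],[-0.013,-0.0045,0.045,0,9,0,1],[-0.018,-0.006,0.06,0,12,0,1],[-0.022,-0.008,0.075,0,15,0,1],[-0.027,-0.009,0.09,0,18,0,1],[-0.031,-0.011,0.105,0,21,0,1],[-0.036,-0.0124,0.12,0,25,0.2,1],[-0.036,-0.0124,0.12,0,25,0.2,1],[-0.036,-0.0124,0.12,0,25,0.2,1],[-0.036,-0.0124,0.12,0,25,0.2,1]]}'

```text
time_s: 3.05
position: [0.4029, -0.0945, 0.1697]
tcp_rot: [[0.898, 0.139, 0.418], [0.126, -0.99, 0.059], [0.422, -0.001, -0.906]]
force: [0.3, -0.1, -0.1]
opening: 0.998
grasp_force: 0.0
```

Run:
```python
from look import *
c=shot('wrist','w1');print(c['state']['time_s'],c['state']['position'],c['state']['tcp_rot'],c['state']['joint_positions'])
```

```text
3.05 [ 0.40293579 -0.09445924  0.16968139] [[ 8.97652186e-01  1.38998282e-01  4.18210510e-01]
 [ 1.25662819e-01 -9.90292316e-01  5.94136836e-02]
 [ 4.22409054e-01 -7.79311385e-04 -9.06404978e-01]] [-44.17466522  16.18848174 131.65086547  51.72218697  25.18371458
  -8.3110043 ]
```

View pics/w1.png

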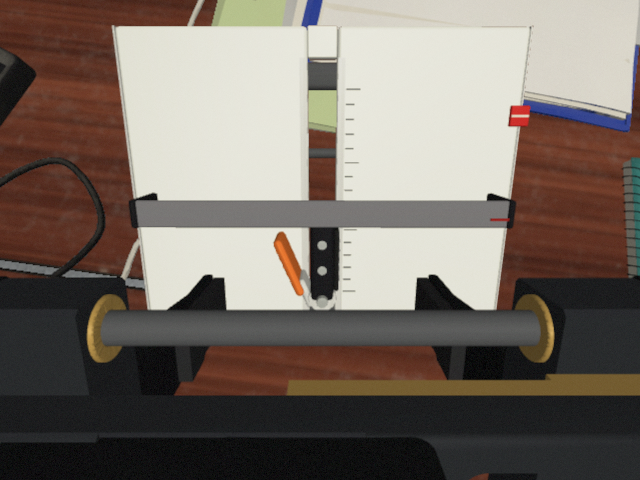

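The tab line is at (520,116) and the pointer at (500,219). The clamp screws are at (322,245) and (322,270), the axis screw is at (322,301), and the paddle's top end is at (281,237). Next I'll triangulate these.

Run:
```python
from look import *
a,b,t=[pickle.load(open(f+'.pkl','rb')) for f in('w0','w1','top0')]
pw=refine(a,[(192,258),(432,258),(131,39),(483,40)])
q,_=fit([(a,pw)])
def res(q): # add w1's two visible corners
    p=refine(b,[(116,27),(530,27)])
    return np.r_[(proj(a,[brd(q,*x,0) for x in CN])-pw).ravel(),(proj(b,[brd(q,*x,0) for x in CN[2:]])-p).ravel()]
r=least_squares(res,q);q=r.x;print(q,np.degrees(q[2]),np.round(r.fun,1));np.save('q.npy',q)
o,U,Y,N=frame(q)
def red(c,lo,hi):
    im=c['color'].astype(int)[lo[1]:hi[1],lo[0]:hi[0]];m=(im[:,:,0]>im[:,:,1]+50);v,u=np.nonzero(m);return u.mean()+lo[0],v.mean()+lo[1],m.sum()
pa=red(a,(424,192),(441,207));pb=red(b,(488,212),(509,226));print('pointer px',pa,pb)
def white(c,lo,hi):
    im=c['color'].astype(int)[lo[1]:hi[1],lo[0]:hi[0]];m=im[:,:,1]>130;v,u=np.nonzero(m);return u.mean()+lo[0],v.mean()+lo[1],m.sum()
ta=white(a,(460,109),(470,119));tb=white(b,(514,111),(526,121));print('tab px',ta,tb)
for nm,x,y in(('ptr',pa[:2],pb[:2]),('tab',ta[:2],tb[:2]),('scr1',(308.5,213.6),(322,245)),('scr2',(308.5,228.8),(322,270)),('axis',(309,246.5),(322,301)),('padtop',(282,205),(281,237))):
    X,e=tri([(a,x),(b,y)]);d=X-o;print(nm,X.round(4),'s,y,n',np.round([d@U,d@Y,d@N],4),np.round(e,4))
for nm,p,n in(('ptr',pb[:2],.038),('tab',tb[:2],.003),('scr1',(322,245),.037),('axis',(322,301),.037)):print(nm,onplane(b,p,q,n))
g=cv2.cvtColor(b['color'],cv2.COLOR_RGB2GRAY);print(g[190:240,430])
```

```text
[ 0.37154647 -0.09955248  0.13859892] 7.9411331568176085 [ 0.5  1.5 -0.4  1.2  0.3  0.8  2.   1.6 -4.8 -2.4  2.8 -2.4]
pointer px (np.float64(434.8181818181818), np.float64(199.4090909090909), np.int64(22)) (np.float64(499.6862745098039), np.float64(219.05882352941177), np.int64(51))
tab px (np.float64(464.5), np.float64(114.0), np.int64(30)) (np.float64(519.5), np.float64(115.5), np.int64(24))
ptr [ 0.4711 -0.2031  0.1035] s,y,n [ 0.1109 -0.1163  0.0383] [0.0003 0.0003]
tab [ 0.5481 -0.2138  0.1   ] s,y,n [ 0.1771 -0.1376  0.0035] [0. 0.]
scr1 [ 0.4398 -0.0902  0.0941] s,y,n [ 0.0929 -0.0002  0.0363] [0. 0.]
scr2 [ 0.4237 -0.0924  0.0885] s,y,n [ 0.0758 -0.0001  0.0381] [0.0001 0.0001]
axis [ 0.4033 -0.0953  0.0795] s,y,n [ 0.0534 -0.0002  0.0385] [0. 0.]
padtop [ 0.4428 -0.0625  0.0865] s,y,n [0.0959 0.0269 0.0265] [0.0013 0.0013]
ptr [ 0.110908   -0.11611599]
tab [ 0.17712637 -0.13779215]
scr1 [ 0.09308986 -0.0001679 ]
axis [ 0.05266469 -0.00019755]
[226 227 228 227 228 228 227 228 228 229 177 120 120 120 120 120 119 120
 120 121 117 120 120 118 118 119 121 120 119 121 120 121 118 119 118 120
 108 131 206 228 228 226 227 226 227 227 227 226 227 228]
```

Triangulation agrees with the text. The pointer is at s=0.111, n=0.038, the tab at s=0.177, and the axis is 52 mm below the underside at s=0.105. The ledge therefore has to rise about 66 mm. Next I'll descend astride the clamp just below the bar.

Run:
```python
from look import *
q=np.load('q.npy');print(delta(q,.089,.002,.006))
```

```text
(array([-0.0028, -0.0014,  0.1145]), array([-0.03, -0.03,  0.09]))
```

hand_motion --ticks '{"moves":[[-0.003,-0.0014,0.012,0,0,0,1],[-0.003,-0.0014,0.024,0,0,0,1],[-0.003,-0.0014,0.036,0,0,0,1],[-0.003,-0.0014,0.048,0,0,0,1],[-0.003,-0.0014,0.06,0,0,0,1],[-0.003,-0.0014,0.072,0,0,0,1],[-0.003,-0.0014,0.084,0,0,0,1],[-0.003,-0.0014,0.094,0,0,0,1],[-0.003,-0.0014,0.102,0,0,0,1],[-0.003,-0.0014,0.109,0,0,0,1],[-0.003,-0.0014,0.1145,0,0,0,1],[-0.003,-0.0014,0.1145,0,0,0,1],[-0.003,-0.0014,0.1145,0,0,0,1]]}'

```text
time_s: 4.4
position: [0.4486, -0.086, 0.0649]
tcp_rot: [[0.897, 0.141, 0.42], [0.128, -0.99, 0.06], [0.424, 0.0, -0.906]]
force: [-0.3, 0.2, 0.7]
opening: 0.997
grasp_force: 0.0
```

Run:
```python
from look import *
q=np.load('q.npy');c=shot('wrist','w2');print(delta(q,.089,.002,.006),c['state']['joint_positions'],c['state']['force'])
```

```text
(array([ 0.0002,  0.0008, -0.    ]), array([-0.06, -0.07,  0.15])) [-37.24969374  36.23858205 131.65497477 108.57419843  18.54446081
 -62.05491963] [-0.29528121  0.16953965  0.68726878]
```

View pics/w2.png

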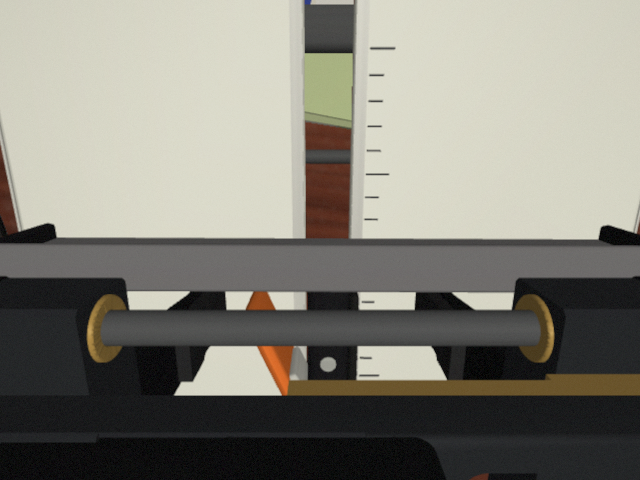

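The fingers straddle the clamp and the paddle, with the bar just above them (bar edges v≈238–292) and no contact force. Now I'll push up.

hand_motion --ticks '{"moves":[[0.004,0.0008,0,0,0,0,1],[0.008,0.0008,0,0,0,0,1],[0.012,0.0008,0,0,0,0,1],[0.016,0.0008,0,0,0,0,1],[0.02,0.0008,0,0,0,0,1],[0.025,0.0008,0,0,0,0,1],[0.03,0.0008,0,0,0,0,1],[0.035,0.0008,0,0,0,0,1],[0.04,0.0008,0,0,0,0,1],[0.045,0.0008,0,0,0,0,1],[0.05,0.0008,0,0,0,0,1],[0.055,0.0008,0,0,0,0,1],[0.06,0.0008,0,0,0,0,1],[0.064,0.0008,0,0,0,0,1],[0.068,0.0008,0,0,0,0,1],[0.068,0.0008,0,0,0,0,1],[0.068,0.0008,0,0,0,0,1]]}'

```text
time_s: 6.15
position: [0.5086, -0.0782, 0.0935]
tcp_rot: [[0.897, 0.14, 0.418], [0.127, -0.99, 0.059], [0.423, 0.0, -0.906]]
force: [-1.2, -1.7, 0.1]
opening: 0.997
grasp_force: 0.8
```

Run:
```python
from look import *
q=np.load('q.npy');c=shot('wrist','w3');t=shot('top','top3');print(c['state']['time_s'],delta(q,.1615,.002,.006),c['state']['joint_positions'],c['state']['force'])
b=pickle.load(open('w2.pkl','rb'))
for d in(b,c):
    g=cv2.cvtColor(d['color'],cv2.COLOR_RGB2GRAY)[:,380:395].mean(1);e=np.diff(g);i=[k for k in range(150,330) if abs(e[k])>12];print(i,[onplane(d,(387,k+1),q,.038)[0].round(4) for k in i])
cv2.imwrite('pics/c3.png',np.vstack([c['color'][150:400,:,::-1],cv2.resize(t['color'][100:260,160:400,::-1],(640,427))[:340]]))
```

```text
6.15 (array([0.0057, 0.0003, 0.0001]), array([-0.06,  0.01,  0.07])) [-30.60625483  31.96330339 122.56447622  70.81381491  16.22099533
 -16.0083048 ] [-1.16891571 -1.69481225  0.0977113 ]
[172, 173, 174, 175, 237, 238, 239, 244, 245, 291, 292, 308, 309, 310] [np.float64(0.1486), np.float64(0.1482), np.float64(0.1479), np.float64(0.1476), np.float64(0.126), np.float64(0.1257), np.float64(0.1253), np.float64(0.1235), np.float64(0.1231), np.float64(0.1057), np.float64(0.1053), np.float64(0.0989), np.float64(0.0985), np.float64(0.0981)]
[210, 211, 212, 213, 246, 247, 248, 256, 301, 302, 303, 308, 309, 310] [np.float64(0.2024), np.float64(0.2021), np.float64(0.2017), np.float64(0.2014), np.float64(0.1895), np.float64(0.1891), np.float64(0.1888), np.float64(0.1858), np.float64(0.1684), np.float64(0.168), np.float64(0.1676), np.float64(0.1656), np.float64(0.1652), np.float64(0.1648)]
```

View pics/c3.png

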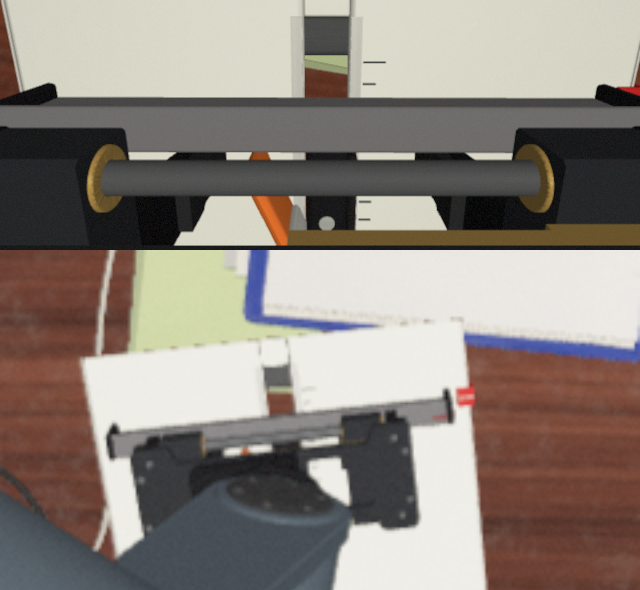

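The ledge's underside is at s≈0.1677, so the pointer is at about 0.1735, 3.5 mm short of the tab line, and the lever is still open. I'll raise it a bit past the line to allow for the cam's drag, then start closing in stages.

Create chk.py:
```python
from look import *
import sys
q=np.load('q.npy');tag=sys.argv[1];c=shot('wrist','w'+tag);s=c['state']
o,U,Y,N=frame(q);d=s['position']-o
g=cv2.cvtColor(c['color'],cv2.COLOR_RGB2GRAY)[:,380:395].mean(1)[285:308];e=np.diff(g)
k=int(np.argmax(e));k0=285+k+1
print('t',s['time_s'],'tcp s,y,n',np.round([d@U,d@Y,d@N],4),'edge',k0,e[k].round(),'pointer s~',(onplane(c,(387,k0),q,.038)[0]-.0005+.006).round(4),'tab .1770')
print('F s,y,n',np.round([s['force']@U,s['force']@Y,s['force']@N],1),'open',s['opening'],'grip',s['grasp_force'])
```

```text
(no output)
```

hand_motion --ticks '{"moves":[[0.003,0.0003,0,0,0,0,1],[0.006,0.0003,0,0,0,0,1],[0.006,0.0003,0,0,0,0,1],[0.006,0.0003,0,0,0,0,1],[0.006,0.0003,0,0,0,0,1]]}'

```text
time_s: 6.75
position: [0.5139, -0.0773, 0.0957]
tcp_rot: [[0.898, 0.14, 0.418], [0.127, -0.99, 0.06], [0.422, -0.001, -0.906]]
force: [-2.0, 0.7, 0.4]
opening: 1.002
grasp_force: 0.9
```

```bash
python3 chk.py 4
```

```text
t 6.75 tcp s,y,n [0.1617 0.0024 0.0059] edge 303 78.0 pointer s~ 0.1796 tab .1770
F s,y,n [-1.5  1.   1.2] open 1.0022971095624613 grip 0.8515409217216074
```

hand_motion --ticks '{"moves":[[0,0,0,0,0,0,0.8],[0,0,0,0,0,0,0.65],[0,0,0,0,0,0,0.55],[0,0,0,0,0,0,0.55],[0,0,0,0,0,0,0.55],[0,0,0,0,0,0,0.55]]}'

```text
time_s: 7.4
position: [0.5141, -0.0772, 0.0957]
tcp_rot: [[0.898, 0.14, 0.418], [0.126, -0.99, 0.061], [0.422, -0.002, -0.906]]
force: [-2.0, -0.7, -1.5]
opening: 0.582
grasp_force: 3.8
```

```bash
python3 chk.py 5
```

```text
t 7.4 tcp s,y,n [0.1618 0.0024 0.0058] edge 306 2.0 pointer s~ 0.1785 tab .1770
F s,y,n [-2.5 -0.5 -0.4] open 0.5815010530429614 grip 3.7929173447628273
```

hand_motion --ticks '{"moves":[[0,0,0,0,0,0,0.5],[0,0,0,0,0,0,0.45],[0,0,0,0,0,0,0.42],[0,0,0,0,0,0,0.42]]}'

```text
time_s: 7.85
position: [0.5143, -0.0778, 0.0958]
tcp_rot: [[0.897, 0.14, 0.418], [0.127, -0.99, 0.06], [0.422, -0.0, -0.906]]
force: [-2.3, -1.7, -0.9]
opening: 0.43
grasp_force: 3.2
```

```bash
python3 chk.py 6
```

Run:
```python
import cv2
from look import *
t=shot('top','top6')
cv2.imwrite('pics/c6.png',np.vstack([cv2.imread('pics/w6.png')[150:400],cv2.resize(t['color'][120:240,240,None].repeat(1,1) if 0 else t['color'][110:240,180:360,::-1],(640,462))[:340]]))
```

```text
t 7.85 tcp s,y,n [0.162  0.0019 0.0058] edge 305 3.0 pointer s~ 0.1791 tab .1770
F s,y,n [-2.6 -1.3  0.3] open 0.42997772214876756 grip 3.196492659149044
```

View pics/c6.png

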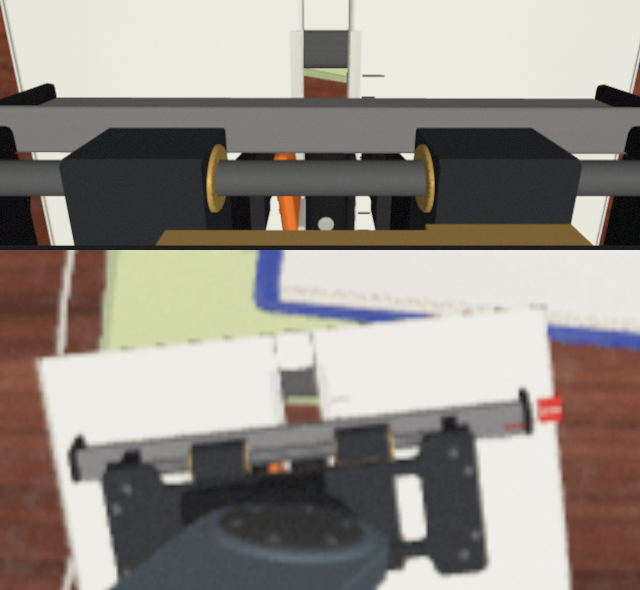

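The left finger is now swinging the paddle, and the bar is still held at the tab. Continuing to close.

hand_motion --ticks '{"moves":[[0,0,0,0,0,0,0.38],[0,0,0,0,0,0,0.35],[0,0,0,0,0,0,0.35]]}'

```text
time_s: 8.25
position: [0.5143, -0.0776, 0.0958]
tcp_rot: [[0.897, 0.14, 0.418], [0.127, -0.99, 0.06], [0.423, -0.001, -0.906]]
force: [-1.3, -1.3, -1.4]
opening: 0.359
grasp_force: 3.0
```

```bash
python3 chk.py 7
```

```text
t 8.25 tcp s,y,n [0.1621 0.002  0.0058] edge 298 1.0 pointer s~ 0.1819 tab .1770
F s,y,n [-1.9 -1.1 -0.6] open 0.3586253265689579 grip 3.014253005665566
```

```bash
sed -i 's/380:395/575:590/;s/(387,k0)/(582,k0)/' chk.py
```

hand_motion --ticks '{"moves":[[0,0,0,0,0,0,0.3],[0,0,0,0,0,0,0.2],[0,0,0,0,0,0,0.1],[0,0,0,0,0,0,0],[0,0,0,0,0,0,0],[0,0,0,0,0,0,0],[0,0,0,0,0,0,0]]}'

```text
time_s: 9.0
position: [0.5146, -0.0779, 0.0959]
tcp_rot: [[0.897, 0.14, 0.419], [0.126, -0.99, 0.059], [0.423, -0.0, -0.906]]
force: [-1.2, -2.8, -1.2]
opening: 0.311
grasp_force: 31.6
```

```bash
python3 chk.py 8
```

Run:
```python
from look import *
t=shot('top','top8');q=np.load('q.npy')
im=t['color'].astype(int);m=((im[:,:,0]-im[:,:,1])>60)&((im[:,:,0]-im[:,:,2])>60)
v,u=np.nonzero(m[140:200,310:350]);print(sorted(set(zip(u+310,v+140)))[:60])
cv2.imwrite('pics/c8.png',np.vstack([cv2.imread('pics/w8.png')[150:400],cv2.resize(t['color'][130:200,270:370,::-1],(640,448),interpolation=cv2.INTER_CUBIC)[:340]]))
```

```text
t 9.0 tcp s,y,n [0.1623 0.0017 0.0059] edge 304 71.0 pointer s~ 0.1797 tab .1770
F s,y,n [-1.9 -2.6 -0.4] open 0.3109272097420172 grip 31.644509306643158
[(np.int64(331), np.int64(152)), (np.int64(331), np.int64(153)), (np.int64(331), np.int64(154)), (np.int64(332), np.int64(152)), (np.int64(332), np.int64(153)), (np.int64(332), np.int64(154)), (np.int64(332), np.int64(155)), (np.int64(332), np.int64(156)), (np.int64(332), np.int64(157)), (np.int64(332), np.int64(158)), (np.int64(333), np.int64(152)), (np.int64(333), np.int64(153)), (np.int64(333), np.int64(154)), (np.int64(333), np.int64(155)), (np.int64(333), np.int64(156)), (np.int64(333), np.int64(157)), (np.int64(334), np.int64(152)), (np.int64(334), np.int64(153)), (np.int64(334), np.int64(154)), (np.int64(334), np.int64(155)), (np.int64(334), np.int64(156)), (np.int64(334), np.int64(157)), (np.int64(335), np.int64(151)), (np.int64(335), np.int64
[... 203 characters left out ...]
.int64(336), np.int64(150)), (np.int64(336), np.int64(151)), (np.int64(336), np.int64(152)), (np.int64(336), np.int64(153)), (np.int64(336), np.int64(154)), (np.int64(336), np.int64(155)), (np.int64(336), np.int64(156)), (np.int64(336), np.int64(157)), (np.int64(336), np.int64(158)), (np.int64(337), np.int64(149)), (np.int64(337), np.int64(150)), (np.int64(337), np.int64(151)), (np.int64(337), np.int64(152)), (np.int64(337), np.int64(153)), (np.int64(337), np.int64(154)), (np.int64(337), np.int64(155)), (np.int64(337), np.int64(156)), (np.int64(337), np.int64(157)), (np.int64(337), np.int64(158)), (np.int64(338), np.int64(155)), (np.int64(338), np.int64(156)), (np.int64(338), np.int64(157))]
```

View pics/c8.png

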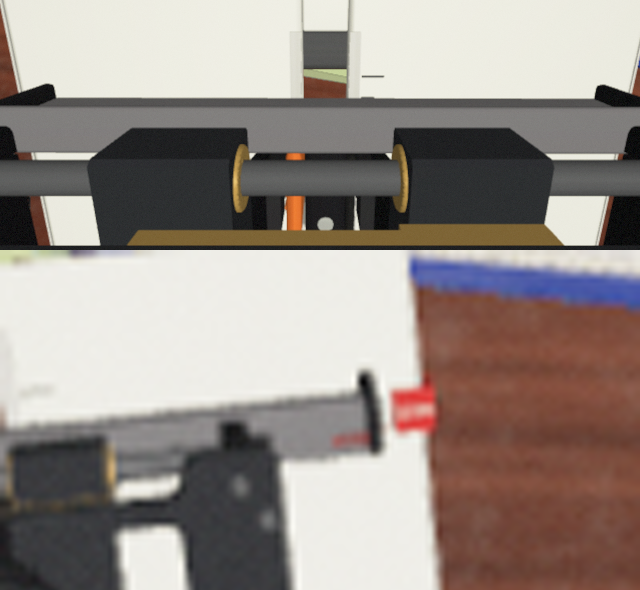

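The paddle is shut (opening 0.311, or 27 mm, with a 31 N grip) and the tab is untouched. In the top view the pointer is at about (324.7,159.7) and the tab line at about (334.5,155.2). I'll check the alignment against the first top picture.

Run:
```python
from look import *
q=np.load('q.npy');t0,t8=[pickle.load(open(f+'.pkl','rb')) for f in('top0','top8')]
def r(c,lo,hi):
    im=c['color'].astype(float)[lo[1]:hi[1],lo[0]:hi[0]];w=np.clip(im[:,:,0]-im[:,:,1]-12,0,None);v,u=np.mgrid[lo[1]:hi[1],lo[0]:hi[0]];return (u*w).sum()/w.sum(),(v*w).sum()/w.sum()
for c,p,h in((t0,(320,180),(332,200)),(t8,(318,154),(329,165))):
    a=r(c,p,h);b=r(c,(329,147),(340,161));print(a,b,onplane(c,a,q,.038),onplane(c,b,q,.0035))
```

```bash
python3 chk.py 9
```

```text
(np.float64(327.61127596439167), np.float64(192.8041543026706)) (np.float64(335.1678044133989), np.float64(153.9477694872202)) [ 0.11173426 -0.11472896] [ 0.17930065 -0.13825357]
(np.float64(324.5463182897862), np.float64(159.15201900237528)) (np.float64(335.1740973312402), np.float64(153.9452119309262)) [ 0.1802462  -0.11507126] [ 0.17930447 -0.13826648]
t 9.1 tcp s,y,n [0.1623 0.0017 0.0059] edge 304 72.0 pointer s~ 0.1797 tab .1770
F s,y,n [-1.1 -3.7  0.5] open 0.3085045187617734 grip 31.655819211155176
```

The pointer is 1 to 2.7 mm above the tab line, inside the 6 mm tolerance. The tab hasn't moved and the grip holds steady. I'll hold briefly, then hand in.

hand_motion --ticks '{"moves":[[0,0,0,0,0,0,0],[0,0,0,0,0,0,0],[0,0,0,0,0,0,0],[0,0,0,0,0,0,0],[0,0,0,0,0,0,0],[0,0,0,0,0,0,0]]}'

```text
time_s: 9.75
position: [0.5145, -0.0779, 0.0959]
tcp_rot: [[0.897, 0.14, 0.419], [0.127, -0.99, 0.059], [0.423, -0.0, -0.906]]
force: [-1.5, -5.9, -1.1]
opening: 0.309
grasp_force: 31.7
```

```bash
python3 -c "
from rig import bot
print(bot.hand_in())"
```

```text
the job is handed in; nothing more can be done
None
```

I handed the job in at 9.75 s (the judge's result was not shown): the ledge is at the tab, with its pointer measured 1–3 mm above the line (6 mm allowed), the lever is shut and still pinched against the thumb rest at about 31 N, and the tab has not moved.

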